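# Wind the measuring slide to its index with the fold-away crank

### The job

Swing the folded crank handle on the measuring slide all the way out until it stands upright, and use it to wind the carriage until the carriage's pointer is lined up with the pointer of the index clamp. Then fold the handle back down flat on its arm with the carriage still on the index, and let go. Do not touch the carriage or its part, and leave the loose gauges and the case where they are.

Things in the scene. Friction and masses are not known exactly. Their poses are not given: they have to be found in the camera images.
- slide_unit: The measuring slide, fixed to the bench: grey base plate (320 x 320 x 20 mm), white gearbox under the crank (100 x 120 mm, top 70 mm above the bench), two steel ways beyond it along y, and an aluminium index bar on the far side. Origin at bench height on the crank axis; x across the slide from crank to carriage, y along the carriage's travel, z up.
- crank_axis (a point): Point on the crank's vertical axis, 117 mm above the bench, level with the fold hinge. The crank is a flat steel arm 16 mm wide, 12 mm thick, from 20 mm behind the axis to 80 mm ahead of it, top face 104 mm above the bench. Its x axis points along the arm to the fold hinge, z up. It stays where it is left and takes about 4 N at the handle to turn.
- crank (a joint): Angle of the crank, rad, growing anticlockwise seen from above; 0 when the arm points along the slide's x. One turn anticlockwise moves the carriage 60 mm along the slide's +y (9.55 mm per rad), clockwise the other way, without play. Starts anywhere within 2.6 rad of 0; free for about 1.2 turns either side of 0.
- fold_hinge (a point): Centre of the fold hinge: a horizontal pin in a steel fork on the crank arm, 70 mm from the crank axis and 117 mm above the bench, carried round by the crank. x points outwards along the arm, y along the pin. The fork is 26 mm wide, 20 mm long, its top 5 mm above the pin.
- handle_grip (a point): Point on the centre line of the black handle, 60 mm from the fold hinge. Handle 23 mm thick, from 14 to 88 mm from the hinge; its sleeve revolves freely about its own length, so it can be held while cranking without turning the hand. Folded it lies on the arm, from the hinge in over the axis; out, it stands upright over the hinge, its end 205 mm above the bench. x points from free end to hinge.
- handle_fold (a joint): Angle of the handle at its fold hinge, rad: 0 folded flat on the arm, 1.57 fully out (upright, against its stop). It stays where it is left; moving it takes about 2 N at the grip point. A handle pinched by the fingers and swung lags the hand by 0.1 to 0.2 rad, so drive it a little past, or press it home against its stop or flat on the arm after letting go.
- carriage: Dark steel carriage (100 x 90 mm) with a chuck and a turned aluminium part, top 118 mm above the bench, its middle 145 mm beyond the crank axis; not to be touched. It travels up to 75 mm either way along the slide's y. Origin at bench height, level along y with its pointer and 210 mm short of the pointer's tip in x; axes as the slide's.
- carriage_pointer (a point): Top of the tip of the carriage's pointer, a steel bar 8 mm wide on the far side of the carriage, 62 mm above the bench.
- index_tip (a point): Top of the tip of the index pointer, a steel bar 8 mm wide, 70 mm above the bench, on the index clamp: the dark block on the index bar with an upright steel blade (the other block, with only a low round button, is a plain stop). Axes as the slide's: the pointers are lined up when they agree along y. The index may lie on either side of the carriage, 20 to 90 mm away.
- master_ring_center (a point): Loose steel ring gauge, 80 mm across, 30 mm high; its centre. Bystander.
- case_center (a point): Loose grey plastic gauge case, 120 x 90 x 38 mm; its centre. Bystander.
- plug_center (a point): Loose steel plug gauge standing up, 52 mm across at the foot, 85 mm high; its centre half-way up. Bystander.

How it is judged (in metres and radians):
On the way, in this order (a step that is already met when the one before it is completed fails the run):
1. the handle is swung fully out (over 1.35 rad) (value of joint handle_fold above 1.35 rad), for 0.2 s.
2. with the handle out, the carriage pointer is within 4 mm of the index pointer along the slide (value of joint handle_fold above 1.2 rad and y of carriage_pointer in the frame of index_tip between -0.004 and 0.004 m), for 0.3 s.
At the end, for the whole second after the job is handed in: The handle is folded flat on its arm (within 0.15 rad), the carriage pointer is within 4 mm of the index pointer along the slide, and the crank is at rest (value of joint handle_fold below 0.15 rad and y of carriage_pointer in the frame of index_tip between -0.004 and 0.004 m and velocity of joint crank between -0.1 and 0.1 rad/s); the robot touches nothing.
It fails at once if the robot touches the carriage or its part (over 2 N) (contact force between any of the fingers, the arm and carriage above 2 N).
It fails at once if a loose gauge or the case is moved by more than 15 mm (distance of any of master_ring_center, case_center, plug_center from where it was at the start of the episode above 0.015 m).
It also fails if it takes over 72 s, if anything falls off the work surface, if the arm or the gripper's body presses on something with over 40 N, if the wrist force passes 120 N, or if a joint passes its speed limit or range.

### The arm

A 6-joint arm with a two-finger parallel gripper is mounted at the origin on the work surface. World frame = base frame: x ahead of the robot, y to its left, z up, the work surface at z = 0. Lengths are in mm, angles in rad, forces in N, time in s.
With the tool pointing down it reaches from about 325 to 775 mm from the base axis. Payload 5.5 kg.
Tool frame: the origin (TCP) lies between the finger pads; the fingertips stand 25 mm ahead of it and the grasp point (between the pads) lies 6 mm ahead of it; z points along the fingers, y is the line along which they close (so a half turn about z gives the same grasp; the last joint's range is limited). The gripper opens to 88 mm and grips with 3 to 60 N. Pads are 20 mm wide; open, the fingers measure 115 mm over their backs; the gripper's body (75 mm by 178 mm) begins 61 mm behind the grasp point.
Start: joints at [1.049, 0.091, 1.231, -0, 1.82, -0.057], TCP at [268.953, 536.359, 247.631] pointing down, gripper open.
Joint ranges: [-2.87, 2.87], [-0.86, 2.18], [0.17, 2.46], [-1.51, 4.65], [0.06, 2.69], [-2.65, 2.65]. Speed limits (rad/s): [2.57, 2.57, 3.01, 3.14, 3.14, 3.14].

### API

Orientations are given as a 3x3 rotation matrix whose columns are the frame's x, y, z axes.
In Python, from workcell import r, optics gives the robot as it stands.
- The arm moves only by the tool apply_moves, never from a script. Its arguments are lists of equal length, an entry for each row: "xyz": the shift along the world's x, y, z in units of 25 mm (1.0 is 25 mm), a list of three; "delta_rot": the turn, a rotation vector about the world's x, y, z in units of 5 degrees (1.0 is 5 degrees), a list of three; "claw": the finger opening in mm, from 0 to 87.8. A call has 1 to 12 rows; each row is the pose to reach, as a shift and turn from the pose commanded when the call began; what a row does not reach only later rows make up. A row lasts 1/12 s, in which the tool goes at most 41.7 mm and 7.16 degrees, less where a joint would pass 70% of its speed; a pose out of reach is approached as far as the arm can. A call with a gripper value outside its range is refused whole. The fingers move at their own pace and stop on an object; the grip force is fixed at half the most. Time passes only in rows, so rows that repeat a pose let the fingers close. It gives the time, the measured TCP pose, the force, the opening and the grip force at its end, in the units of the state.
- r.sense(): the state, without advancing time (a new reading comes with each control period).
- optics.grab_frame(name): name is "side" or "top"; returns the picture (400x640x3 uint8, red, green, blue); there is no depth.
- optics.camera_info(name): a dict with "vertical_fov" (degrees; the focal length in pixels is half the picture's height over the tangent of half this angle, whatever the lens; pixels are square), "cx", "cy" (the principal point, pixels), "rvec" (rotation vector, rad) and "tvec" (3), from world to camera coordinates, as OpenCV has them. Camera axes: x right, y down, z forward; pixel columns grow to the right and rows downward; lengths in mm; the calibration is good to about 2 mm. A picture is of the moment at which its call begins. camera_info takes no time and is no camera call.
- r.close_job(): hands the job in; it is judged then, once.
Trained networks look in the newest picture that a camera, given by its name, has taken for a name from the list of things; names that differ only in an ending like _2 or _b are one class to them, and where a whole thing is asked for, a point or a joint stands for the part that bears it (a point fixed in the world has none). Each returns a list of dicts, best first, with "score" (0 to 1); they miss things now and then, are a little off and sometimes report something else, mostly with a low value. They report only what shows in the picture. A call takes as long as a camera call.
- optics.regions_of(camera, name): "mask" (400x640 bool, what is visible of it) and "uv" ([column, row] in pixels, amid what is visible of it).
- optics.tip_of(camera, name): "uv" ([column, row] in pixels: a listed point, or the origin of a listed thing).
The state is a dict: "time": time; "joint_pos": joint angles; "joint_vel": joint speeds; "joint_torque": joint torques, N m; "tool_pos": TCP position; "tcp_rot": TCP orientation; "force": force on the tool from outside, world axes, zero at the start; "ft_torque": the same for the moment, N m; "finger_gap": finger opening in mm; "grip_force": force on a finger pad.
Only numpy, scipy, OpenCV 4.12 (cv2) and the standard library are available. Lean on these libraries where they do the work, as an engineer would, in place of code of your own. Each camera call takes 0.05 s, during which the arm holds its last target. There are 200 camera calls.

## Working session

There is one attempt and no reset: what is moved stays moved. The work goes in short steps, Python scripts to look and compute and a tool call to move; the robot and the scene stay as the last step left them, time stands still between calls to the robot, and variables do not carry over. Pictures are saved under pics/ and viewed, at most 10 in all, crops included, and the job is handed in when it is done.

Besides the shell and the picture viewer there is one more tool, called after "Emit:" in YAML: its name, and indented under it one key for each argument. apply_moves: Moves the arm, as the interface text tells. Its arguments: {"type":"object","properties":{"xyz":{"type":"array","items":{"type":"array","items":{"type":"number"}}},"delta_rot":{"type":"array","items":{"type":"array","items":{"type":"number"}}},"claw":{"type":"array","items":{"type":"number"}}},"required":["xyz","delta_rot","claw"]}

```bash
ls; mkdir -p pics
cat > h.py <<'E'
import numpy as np, cv2
from workcell import r, optics
def cam(n):
    c=optics.camera_info(n); f=200/np.tan(np.radians(c["vertical_fov"])/2)
    K=np.array([[f,0,c["cx"]],[0,f,c["cy"]],[0,0,1.]]); R=cv2.Rodrigues(np.array(c["rvec"],float))[0]; t=np.array(c["tvec"],float).ravel()
    return K,R,t,c
def atz(n,uv,z):
    K,R,t,_=cam(n); d=R.T@np.linalg.inv(K)@np.array([uv[0],uv[1],1.]); o=-R.T@t
    return o+d*(z-o[2])/d[2]
def proj(n,p):
    K,R,t,_=cam(n); q=K@(R@np.array(p,float)+t); return q[:2]/q[2]
def tri(a,b):
    A=[];B=[]
    for n,uv in(("top",a),("side",b)):
        K,R,t,_=cam(n); P=K@np.c_[R,t]
        for i in(0,1):
            v=uv[i]*P[2]-P[i]; A.append(v[:3]/np.linalg.norm(v[:3]));B.append(-v[3]/np.linalg.norm(v[:3]))
    return np.linalg.lstsq(np.array(A),np.array(B),rcond=None)[0]
E
python3 - <<'E'
from h import *
for n in("top","side"):
    im=optics.grab_frame(n); cv2.imwrite(f"pics/{n}0.png",im[:,:,::-1])
    print(n,cam(n)[3])
    for k in["slide_unit","crank_axis","fold_hinge","handle_grip","carriage","carriage_pointer","index_tip","master_ring_center","case_center","plug_center"]:
        print(k,[(np.round(d["uv"],1).tolist(),round(d["score"],2)) for d in optics.tip_of(n,k)[:3]])
s=r.sense(); print(s["time"],s["tcp_rot"])
E
```

```text
pics
top {'vertical_fov': 48.452993192863495, 'cx': 317.49055312689325, 'cy': 196.50436453947083, 'rvec': array([ 2.1343166 , -2.19329409,  0.07485386]), 'tvec': array([  40.59527802,  611.35370794, 1518.5610715 ])}
slide_unit [([337.5, 204.2], 0.68), ([337.7, 206.0], 0.39)]
crank_axis [([339.1, 201.9], 0.61)]
fold_hinge [([357.6, 208.0], 0.72)]
handle_grip [([339.3, 202.7], 0.68)]
carriage []
carriage_pointer [([361.7, 143.7], 0.97)]
index_tip [([369.0, 148.0], 0.62)]
master_ring_center [([450.9, 244.2], 0.9)]
case_center [([201.5, 266.2], 0.86)]
plug_center [([463.8, 199.6], 0.6)]
side {'vertical_fov': 56.85732405022277, 'cx': 323.61571620292034, 'cy': 203.07255690629867, 'rvec': array([ 2.40790028, -0.2701812 ,  0.11901751]), 'tvec': array([-585.45300654,  184.9255866 , 1102.74708816])}
slide_unit [([319.4, 238.5], 0.59)]
crank_axis [([320.8, 215.0], 0.56)]
fold_hinge [([323.7, 236.4], 0.8)]
handle_grip [([325.6, 218.0], 0.73), ([393.1, 240.3], 0.37)]
carriage []
carriage_pointer [([391.3, 239.8], 0.62)]
index_tip [([395.8, 249.8], 0.68)]
master_ring_center [([292.7, 375.7], 0.92)]
case_center [([246.1, 154.3], 0.74)]
plug_center [([367.7, 379.6], 0.68), ([323.1, 240.8], 0.31)]
1.1 [[-8.93925237e-01  4.48216098e-01 -1.91620895e-05]
 [ 4.48216098e-01  8.93925237e-01  6.94871820e-06]
 [ 2.02440028e-05 -2.37712243e-06 -1.00000000e+00]]
```

View pics/top0.png

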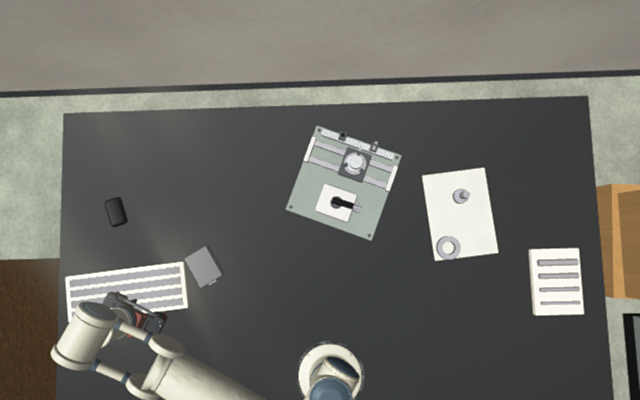

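View pics/side0.png

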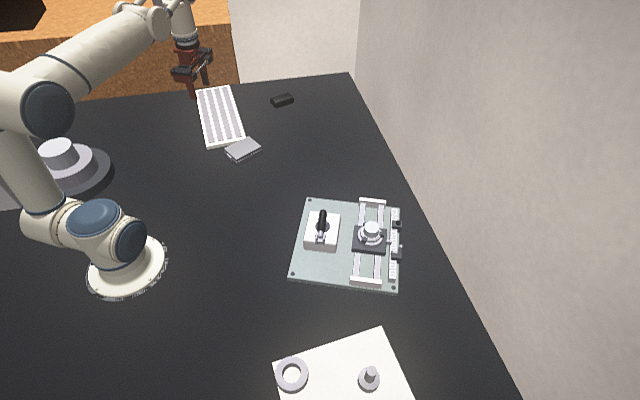

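Run:
```python
from h import *
T=dict(crank_axis=([339.1,201.9],[320.8,215],117),fold=([357.6,208],[323.7,236.4],117),grip=([339.3,202.7],[325.6,218],117),cp=([361.7,143.7],[391.3,239.8],62),ix=([369,148],[395.8,249.8],70),ring=([450.9,244.2],[292.7,375.7],15),case=([201.5,266.2],[246.1,154.3],19),plug=([463.8,199.6],[367.7,379.6],42),slide=([337.5,204.2],[319.4,238.5],0))
for k,(a,b,z) in T.items(): print(k,*[np.round(x).tolist() for x in(tri(a,b),atz("top",a,z),atz("side",b,z))])
```

```text
crank_axis [581.0, -47.0, 139.0] [584.0, -48.0, 117.0] [584.0, -30.0, 117.0]
fold [568.0, -109.0, 119.0] [563.0, -108.0, 117.0] [575.0, -108.0, 117.0]
grip [587.0, -50.0, 125.0] [582.0, -49.0, 117.0] [595.0, -44.0, 117.0]
cp [780.0, -131.0, 72.0] [787.0, -133.0, 62.0] [778.0, -125.0, 62.0]
ix [776.0, -159.0, 59.0] [769.0, -157.0, 70.0] [776.0, -166.0, 70.0]
ring [431.0, -427.0, 32.0] [435.0, -432.0, 15.0] [427.0, -422.0, 15.0]
case [385.0, 443.0, -15.0] [382.0, 433.0, 19.0] [391.0, 403.0, 19.0]
plug [590.0, -477.0, 44.0] [586.0, -477.0, 42.0] [595.0, -477.0, 42.0]
slide [581.0, -45.0, 21.0] [586.0, -45.0, 0.0] [580.0, -30.0, 0.0]
```

The top view shows the slide near (340,190), with the handle folded and its hinge to the right at (358,208). The side view shows the same layout, carriage at (370,235). Next I'll zoom in.

Run:
```python
from h import *
a=cv2.imread("pics/top0.png")[115:250,275:415]; b=cv2.imread("pics/side0.png")[185:305,280:415]
a=cv2.resize(a,None,fx=4.2,fy=4.2,interpolation=cv2.INTER_CUBIC)[:567,:]
b=cv2.resize(b,None,fx=5.9,fy=5.0,interpolation=cv2.INTER_CUBIC)
cv2.imwrite("pics/topc.png",a); cv2.imwrite("pics/sidec.png",b)
# yaw from slide corners: base plate fit
for n in("top","side"):
    for k in("slide_unit","handle_grip","index_tip","carriage"):
        for d in optics.regions_of(n,k)[:2]:
            m=d["mask"].astype(np.uint8); ys,xs=np.nonzero(m); print(n,k,round(d["score"],2),len(xs),xs.min(),xs.max(),ys.min(),ys.max())
            if k=="slide_unit" and n=="top" and len(xs)>3000:
                c=cv2.minAreaRect(np.c_[xs,ys].astype(np.float32)); print(c, [np.round(atz(n,p,20)).tolist() for p in cv2.boxPoints(c)])
```

```text
top slide_unit 0.59 8094 286 401 126 240
((343.6559753417969, 182.4332733154297), (91.43424224853516, 90.88365173339844), 19.722278594970703) [[570.0, 138.0, 20.0], [871.0, 23.0, 20.0], [751.0, -277.0, 20.0], [455.0, -158.0, 20.0]]
top handle_grip 0.56 150 331 357 197 208
top carriage 0.76 817 338 371 147 181
side slide_unit 0.73 8957 287 399 197 295
side handle_grip 0.7 214 317 326 210 238
side carriage 0.71 1041 352 391 222 255
```

View pics/topc.png

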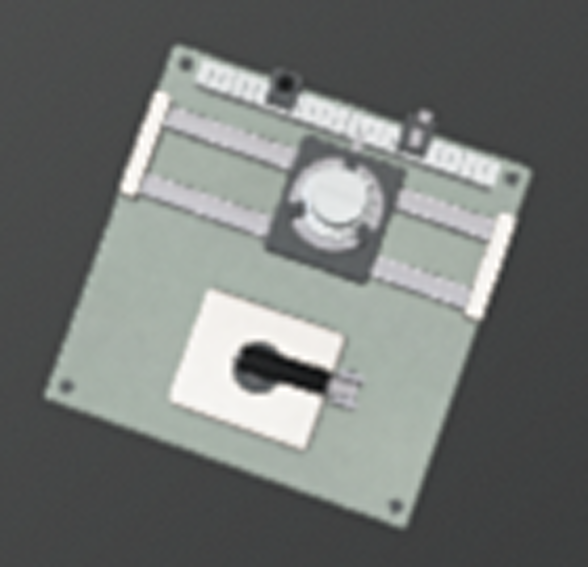

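View pics/sidec.png

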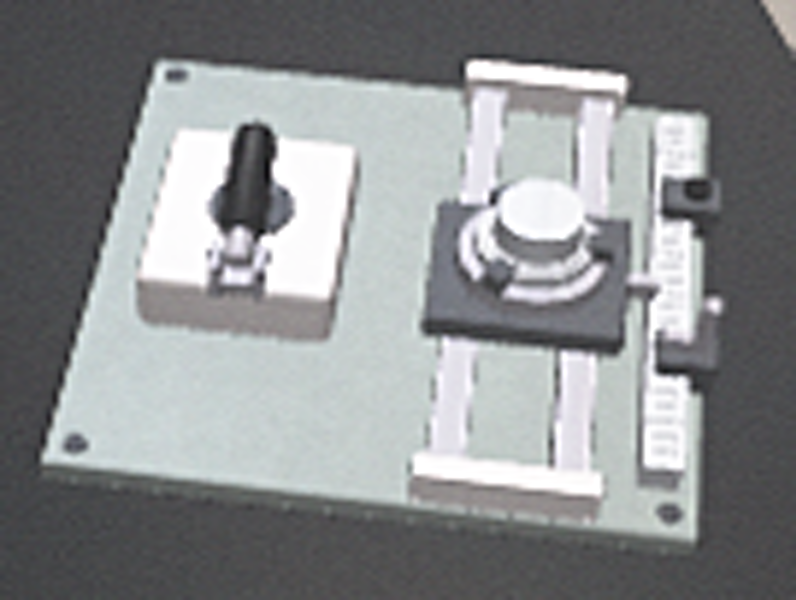

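The crops show the handle at top crop (240–330, 360–385), the fork at (347,388) and the carriage pointer at about (358,140). The index clamp with its blade is at (418,130), to the right of the carriage. The plain stop is at (285,85). So the carriage has to travel along −y, which means winding clockwise.

```bash
cat >> h.py <<'E'
YAW=-0.385
def avg(n,k,N=4):
    L=[]
    for _ in range(N):
        optics.grab_frame(n); d=optics.tip_of(n,k)
        if d: L.append(list(d[0]["uv"])+[d[0]["score"]])
    return np.array(L)
E
python3 - <<'E'
from h import *
im=cv2.imread("pics/top0.png")
for p in[(175,42),(533,172),(407,527),(45,397)]: print("corner",np.round(atz("top",(p[0]/4.2+275,p[1]/4.2+115),20)))
for p in[(205,290),(345,335),(308,448),(170,402)]: print("gbox",np.round(atz("top",(p[0]/4.2+275,p[1]/4.2+115),70)))
print("fork",atz("top",(357.6,207.4),117))
for k in["fold_hinge","handle_grip","crank_axis","carriage_pointer","index_tip"]:
    for n in("top","side"):
        a=avg(n,k,3); print(k,n,np.round(a,1).tolist())
print(r.sense()["time"])
E
```

```text
corner [868.  20.  20.]
corner [ 748. -276.   20.]
corner [ 455. -160.   20.]
corner [570. 136.  20.]
gbox [650.   0.  70.]
gbox [ 611. -111.   70.]
gbox [521. -78.  70.]
gbox [560.  31.  70.]
fork [ 564.65367724 -107.97822847  117.        ]
fold_hinge top [[337.4, 203.5, 0.7], [357.5, 207.0, 0.7], [356.4, 209.0, 0.5]]
fold_hinge side [[321.9, 239.5, 0.7], [319.9, 236.7, 0.6], [323.1, 240.9, 0.7]]
handle_grip top [[336.8, 199.4, 0.7], [338.1, 202.6, 0.6], [336.3, 202.9, 0.7]]
handle_grip side [[324.1, 217.4, 0.5], [323.6, 220.1, 0.4], [322.9, 215.7, 0.5]]
crank_axis top [[335.0, 203.5, 0.5], [335.7, 204.6, 0.5], [334.1, 201.0, 0.6]]
crank_axis side [[322.9, 215.3, 0.5], [322.8, 217.0, 0.6], [321.3, 216.8, 0.7]]
carriage_pointer top [[358.8, 144.9, 0.7], [360.9, 144.8, 0.8], [362.2, 144.8, 0.7]]
carriage_pointer side [[393.9, 243.3, 0.8], [389.4, 241.4, 0.7]]
index_tip top [[373.3, 146.0, 0.6], [371.5, 150.1, 0.5], [371.8, 148.0, 0.7]]
index_tip side [[322.8, 239.0, 0.2], [321.5, 239.6, 0.2], [393.8, 250.0, 0.6]]
4.5
```

Emit:
apply_moves:
  xyz:
    - [12.56,-23.45,0]
    - [12.56,-23.45,0]
    - [12.56,-23.45,0]
    - [12.56,-23.45,0]
    - [12.56,-23.45,0]
    - [12.56,-23.45,0]
    - [12.56,-23.45,0]
    - [12.56,-23.45,0]
    - [12.56,-23.45,0]
    - [12.56,-23.45,0]
    - [12.56,-23.45,0]
    - [12.56,-23.45,0]
  delta_rot:
    - [0,0,-1.4]
    - [0,0,-2.8]
    - [0,0,-4.2]
    - [0,0,-5.6]
    - [0,0,-7]
    - [0,0,-8.4]
    - [0,0,-9.8]
    - [0,0,-11.2]
    - [0,0,-12.6]
    - [0,0,-14]
    - [0,0,-15.4]
    - [0,0,-16.08]
  claw: [60,60,60,60,60,60,60,60,60,60,60,60]

```text
time: 5.5
tool_pos: [505.6, 93.6, 248.0]
tcp_rot: [[0.299, 0.954, 0.001], [0.954, -0.299, 0.0], [0.0, 0.001, -1.0]]
force: [0.0, 0.9, -0.6]
finger_gap: 60.1
grip_force: 0.0
```

Emit:
apply_moves:
  xyz:
    - [1.2,-1.4,0]
    - [2.4,-2.8,-0.6]
    - [3.53,-4.28,-1.2]
    - [3.53,-4.28,-2.0]
    - [3.53,-4.28,-2.5]
    - [3.53,-4.28,-2.5]
    - [3.53,-4.28,-2.5]
  delta_rot:
    - [-1,0.3,0]
    - [-2.1,0.65,0]
    - [-3.2,1,0]
    - [-4.3,1.3,0]
    - [-5.3,1.6,0]
    - [-5.74,1.76,0]
    - [-5.74,1.76,0]
  claw: [60,60,60,60,60,60,60]

```text
time: 6.08
tool_pos: [592.7, -10.4, 181.3]
tcp_rot: [[0.249, 0.957, -0.152], [0.827, -0.291, -0.48], [-0.504, -0.006, -0.864]]
force: [0.2, 0.9, 0.2]
finger_gap: 60.2
grip_force: 0.0
```

Run:
```python
from h import *
a=optics.grab_frame("top")[130:280,260:440];b=optics.grab_frame("side")[100:280,240:420]
a=cv2.resize(a,None,fx=2.2,fy=2.6,interpolation=cv2.INTER_CUBIC);b=cv2.resize(b,(396,390),interpolation=cv2.INTER_CUBIC)
cv2.imwrite("pics/hov.png",np.hstack([a,b])[:,:,::-1])
s=r.sense();print(s["time"],s["tool_pos"],np.round(s["joint_pos"],2))
```

```text
6.1833 [593.51126622 -10.92889955 185.08012753] [ 0.17  0.25  1.24 -0.49  1.87  0.37]
```

View pics/hov.png

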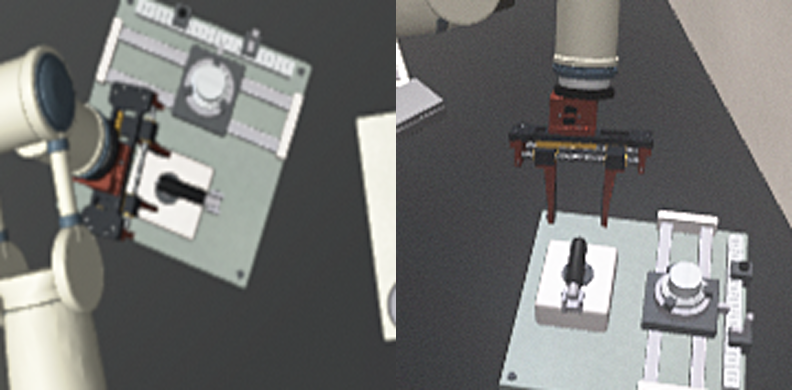

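The view shows the gripper hovering in line with the handle, with its fingers either side of it. I'll go in and close.

Emit:
apply_moves:
  xyz:
    - [-0.2,-0.7,-1.2]
    - [-0.4,-1.43,-2.4]
    - [-0.4,-1.43,-2.44]
    - [-0.4,-1.43,-2.44]
    - [-0.4,-1.43,-2.44]
    - [-0.4,-1.43,-2.44]
    - [-0.4,-1.43,-2.44]
    - [-0.4,-1.43,-2.44]
    - [-0.4,-1.43,-2.44]
  delta_rot:
    - [0,0,0]
    - [0,0,0]
    - [0,0,0]
    - [0,0,0]
    - [0,0,0]
    - [0,0,0]
    - [0,0,0]
    - [0,0,0]
    - [0,0,0]
  claw: [60,60,60,15,15,15,15,15,15]

```text
time: 6.93
tool_pos: [583.9, -46.7, 125.2]
tcp_rot: [[0.254, 0.956, -0.145], [0.828, -0.292, -0.478], [-0.5, 0.002, -0.866]]
force: [0.1, -0.9, 0.4]
finger_gap: 23.7
grip_force: 0.2
```

Run:
```python
import numpy as np
a,h=63.2,8.2; t0=0;c0=(a,h)
for D in (np.arange(1,13)*5.5,66+np.arange(1,8)*5.0):
    print("base",t0)
    for d in D:
        t=np.radians(d); A=a*np.cos(t)-h*np.sin(t);Hh=a*np.sin(t)+h*np.cos(t)
        print([round(x,2) for x in((A-c0[0])*.293/25,(A-c0[1-1])*.956/25,(Hh-c0[1])/25)],[round((d-t0)/5*k,2) for k in(.956,-.293)])
    c0=(A,Hh);t0=d
```

```text
base 0
[np.float64(-0.01), np.float64(-0.04), np.float64(0.24)] [np.float64(1.05), np.float64(-0.32)]
[np.float64(-0.03), np.float64(-0.1), np.float64(0.48)] [np.float64(2.1), np.float64(-0.64)]
[np.float64(-0.06), np.float64(-0.19), np.float64(0.7)] [np.float64(3.15), np.float64(-0.97)]
[np.float64(-0.09), np.float64(-0.29), np.float64(0.92)] [np.float64(4.21), np.float64(-1.29)]
[np.float64(-0.13), np.float64(-0.42), np.float64(1.13)] [np.float64(5.26), np.float64(-1.61)]
[np.float64(-0.17), np.float64(-0.56), np.float64(1.32)] [np.float64(6.31), np.float64(-1.93)]
[np.float64(-0.22), np.float64(-0.72), np.float64(1.5)] [np.float64(7.36), np.float64(-2.26)]
[np.float64(-0.27), np.float64(-0.9), np.float64(1.66)] [np.float64(8.41), np.float64(-2.58)]
[np.float64(-0.33), np.float64(-1.09), np.float64(1.81)] [np.float64(9.46), np.float64(-2.9)]
[np.float64(-0.39), np.float64(-1.29), np.float64(1.93)] [np.float64(10.52), np.float64(-3.22)]
[np.float64(-0.46), np.float64(-1.5), np.float64(2.03)] [np.float64(11.57), np.float64(-3.55)]
[np.float64(-0.53), np.float64(-1.72), np.float64(2.11)] [np.float64(12.62), np.float64(-3.87)]
base 66.0
[np.float64(-0.06), np.float64(-0.21), np.float64(0.05)] [np.float64(0.96), np.float64(-0.29)]
[np.float64(-0.13), np.float64(-0.42), np.float64(0.09)] [np.float64(1.91), np.float64(-0.59)]
[np.float64(-0.19), np.float64(-0.63), np.float64(0.11)] [np.float64(2.87), np.float64(-0.88)]
[np.float64(-0.26), np.float64(-0.84), np.float64(0.1)] [np.float64(3.82), np.float64(-1.17)]
[np.float64(-0.32), np.float64(-1.05), np.float64(0.08)] [np.float64(4.78), np.float64(-1.46)]
[np.float64(-0.39), np.float64(-1.26), np.float64(0.04)] [np.float64(5.74), np.float64(-1.76)]
[np.float64(-0.45), np.float64(-1.47), np.float64(-0.02)] [np.float64(6.69), np.float64(-2.05)]
```

Emit:
apply_moves:
  xyz:
    - [-0.01,-0.04,0.24]
    - [-0.03,-0.1,0.48]
    - [-0.06,-0.19,0.7]
    - [-0.09,-0.29,0.92]
    - [-0.13,-0.42,1.13]
    - [-0.17,-0.56,1.32]
    - [-0.22,-0.72,1.5]
    - [-0.27,-0.9,1.66]
    - [-0.33,-1.09,1.81]
    - [-0.39,-1.29,1.93]
    - [-0.46,-1.5,2.03]
    - [-0.53,-1.72,2.11]
  delta_rot:
    - [1.05,-0.32,0]
    - [2.1,-0.64,0]
    - [3.15,-0.97,0]
    - [4.21,-1.29,0]
    - [5.26,-1.61,0]
    - [6.31,-1.93,0]
    - [7.36,-2.26,0]
    - [8.41,-2.58,0]
    - [9.46,-2.9,0]
    - [10.52,-3.22,0]
    - [11.57,-3.55,0]
    - [12.62,-3.87,0]
  claw: [15,15,15,15,15,15,15,15,15,15,15,15]

```text
time: 7.93
tool_pos: [569.9, -89.7, 177.0]
tcp_rot: [[0.235, 0.956, 0.173], [0.771, -0.292, 0.566], [0.592, 0.0, -0.806]]
force: [0.7, 4.3, -8.0]
finger_gap: 22.5
grip_force: 30.0
```

Emit:
apply_moves:
  xyz:
    - [-0.06,-0.21,0.05]
    - [-0.13,-0.42,0.09]
    - [-0.19,-0.63,0.11]
    - [-0.26,-0.84,0.1]
    - [-0.32,-1.05,0.08]
    - [-0.39,-1.26,0.04]
    - [-0.45,-1.47,-0.02]
    - [-0.45,-1.47,-0.02]
  delta_rot:
    - [0.96,-0.29,0]
    - [1.91,-0.59,0]
    - [2.87,-0.88,0]
    - [3.82,-1.17,0]
    - [4.78,-1.46,0]
    - [5.74,-1.76,0]
    - [6.69,-2.05,0]
    - [6.69,-2.05,0]
  claw: [15,15,15,15,15,15,15,15]

```text
time: 8.6
tool_pos: [558.4, -124.1, 173.6]
tcp_rot: [[0.097, 0.957, 0.274], [0.299, -0.29, 0.909], [0.949, -0.006, -0.314]]
force: [4.8, 15.8, -4.2]
finger_gap: 22.2
grip_force: 29.9
```

Run:
```python
from h import *
a=optics.grab_frame("top")[130:280,260:440];b=optics.grab_frame("side")[100:310,240:420]
a=cv2.resize(a,None,fx=2.2,fy=2.6,interpolation=cv2.INTER_CUBIC);b=cv2.resize(b,(396,390),interpolation=cv2.INTER_CUBIC)
cv2.imwrite("pics/up.png",np.hstack([a,b])[:,:,::-1])
s=r.sense();print(s["time"],s["tool_pos"],np.round(s["joint_pos"],2),s["force"],s["finger_gap"],s["grip_force"])
```

```text
8.7 [ 558.42503764 -124.07368462  173.77099456] [-0.78  0.31  1.52  1.1   1.93 -0.42] [ 5.41828364 17.20464528 -6.94647009] 22.459070099212447 29.923300137743354
```

View pics/up.png

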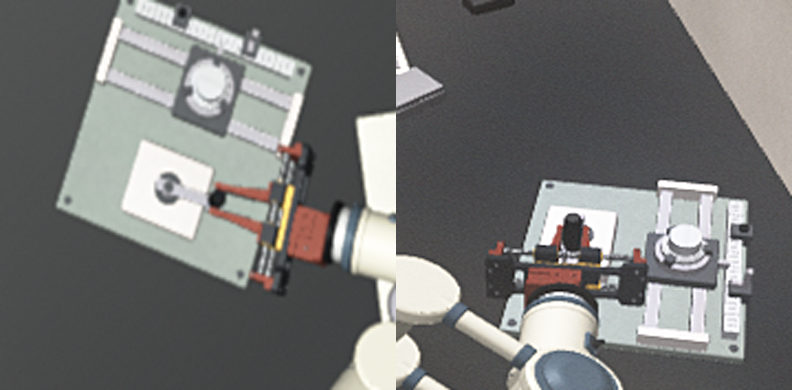

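The view shows the handle upright at (217,199), held near the fingertips, with the crank disk at (170,186). I'll re-seat the grip about 10 mm deeper and measure the pointers.

Emit:
apply_moves:
  xyz:
    - [0,0,0]
    - [0,0,0]
    - [0.12,0.4,0.1]
    - [0.12,0.4,0.1]
    - [0.12,0.4,0.1]
    - [0.12,0.4,0.1]
    - [0.12,0.4,0.1]
    - [0.12,0.4,0.1]
  delta_rot:
    - [0,0,0]
    - [0,0,0]
    - [0,0,0]
    - [0,0,0]
    - [0,0,0]
    - [0,0,0]
    - [0,0,0]
    - [0,0,0]
  claw: [40,40,40,15,15,15,15,15]

```text
time: 9.37
tool_pos: [561.6, -116.9, 179.4]
tcp_rot: [[0.095, 0.956, 0.277], [0.312, -0.293, 0.904], [0.945, 0.001, -0.326]]
force: [-1.7, 1.0, 2.4]
finger_gap: 22.3
grip_force: 30.0
```

```bash
cat >> h.py <<'E'
AX=np.array([585.5,-40]); YAW=-0.378
def sl(p):
    c,s=np.cos(YAW),np.sin(YAW); d=np.array(p[:2])-AX; return np.round([c*d[0]+s*d[1],-s*d[0]+c*d[1]],1)
E
python3 - <<'E'
from h import *
print(atz("top",(337.3,201.5),104),atz("top",(358.6,206.5),205))
for k,z in(("handle_grip",177),("fold_hinge",117),("carriage_pointer",62),("index_tip",70)):
    for n in("top","side"):
        a=avg(n,k,4)
        if len(a):print(k,n,[(np.round(atz(n,q[:2],z)[:2]).tolist(),sl(atz(n,q[:2],z)).tolist(),round(q[2],2)) for q in a])
optics.grab_frame("top")
for d in optics.regions_of("top","carriage")[:1]:
    ys,xs=np.nonzero(d["mask"]);print(len(xs),sl(atz("top",(xs.mean(),ys.mean()),75)))
s=r.sense();print(s["time"],s["tool_pos"],s["force"],s["finger_gap"],s["grip_force"])
E
```

```text
[586.86275856 -42.64996922 104.        ] [ 561.63497238 -105.10233291  205.        ]
handle_grip top [([564.0, -105.0], [4.0, -67.9], np.float64(0.58)), ([566.0, -102.0], [4.3, -64.8], np.float64(0.59)), ([567.0, -105.0], [7.2, -67.4], np.float64(0.51)), ([565.0, -103.0], [4.1, -66.2], np.float64(0.55))]
handle_grip side [([570.0, -108.0], [10.8, -68.8], np.float64(0.74)), ([566.0, -106.0], [6.3, -68.1], np.float64(0.54)), ([569.0, -115.0], [11.9, -75.8], np.float64(0.54)), ([561.0, -104.0], [0.7, -68.3], np.float64(0.56))]
fold_hinge top [([573.0, -107.0], [13.2, -66.5], np.float64(0.63)), ([561.0, -101.0], [-0.2, -66.1], np.float64(0.52)), ([566.0, -101.0], [4.5, -63.7], np.float64(0.59)), ([552.0, -108.0], [-5.8, -75.7], np.float64(0.71))]
fold_hinge side [([569.0, -115.0], [11.9, -75.7], np.float64(0.66)), ([556.0, -116.0], [0.9, -81.3], np.float64(0.58)), ([568.0, -111.0], [10.3, -72.5], np.float64(0.43)), ([561.0, -110.0], [3.4, -73.6], np.float64(0.56))]
carriage_pointer top [([780.0, -139.0], [217.2, -19.8], np.float64(0.97)), ([788.0, -127.0], [220.4, -6.3], np.float64(0.68)
[... 239 characters left out ...]
73.0, -128.0], [206.3, -12.5], np.float64(0.66)), ([777.0, -127.0], [209.8, -10.8], np.float64(0.8))]
index_tip top [([762.0, -162.0], [208.9, -48.5], np.float64(0.58)), ([765.0, -176.0], [217.4, -59.9], np.float64(0.53)), ([765.0, -163.0], [212.0, -48.1], np.float64(0.64)), ([756.0, -166.0], [204.8, -54.6], np.float64(0.61))]
index_tip side [([767.0, -166.0], [214.9, -50.1], np.float64(0.65)), ([770.0, -165.0], [217.2, -48.3], np.float64(0.6)), ([764.0, -174.0], [215.2, -58.4], np.float64(0.61)), ([766.0, -170.0], [216.2, -54.1], np.float64(0.64))]
802 [143.1 -12.1]
12.6667 [ 561.72039698 -116.88925127  179.30264218] [-2.97793203  0.86591463  5.32937985] 22.082083225094145 29.99445989727974
```

```bash
cat > circ.py <<'E'
import numpy as np,sys
def rows(t0,d,n,R=70):
    return [[round(float(R*(np.cos(t0-d*i/n)-np.cos(t0))/25),2),round(float(R*(np.sin(t0-d*i/n)-np.sin(t0))/25),2),0] for i in range(1,n+1)]
if __name__=="__main__": print(rows(float(sys.argv[1]),float(sys.argv[2]),int(sys.argv[3])))
E
python3 circ.py -1.872 3.0 12
```

```text
[[-0.64, 0.29, 0], [-1.18, 0.73, 0], [-1.6, 1.28, 0], [-1.87, 1.93, 0], [-1.97, 2.62, 0], [-1.9, 3.31, 0], [-1.65, 3.97, 0], [-1.26, 4.54, 0], [-0.73, 5.0, 0], [-0.1, 5.31, 0], [0.58, 5.46, 0], [1.28, 5.44, 0]]
```

Emit:
apply_moves:
  xyz:
    - [-0.64,0.29,0]
    - [-1.18,0.73,0]
    - [-1.6,1.28,0]
    - [-1.87,1.93,0]
    - [-1.97,2.62,0]
    - [-1.9,3.31,0]
    - [-1.9,3.31,0]
  delta_rot:
    - [0,0,0]
    - [0,0,0]
    - [0,0,0]
    - [0,0,0]
    - [0,0,0]
    - [0,0,0]
    - [0,0,0]
  claw: [15,15,15,15,15,15,15]

```text
time: 13.25
tool_pos: [515.0, -33.0, 179.3]
tcp_rot: [[0.094, 0.956, 0.279], [0.313, -0.294, 0.903], [0.945, 0.003, -0.326]]
force: [4.0, 2.3, 3.0]
finger_gap: 22.3
grip_force: 30.0
```

```bash
cat >> h.py <<'E'
def crop(name):
    a=optics.grab_frame("top")[120:250,275:415];b=optics.grab_frame("side")[180:310,280:420]
    a=cv2.resize(a,(400,371),interpolation=cv2.INTER_CUBIC);b=cv2.resize(b,(400,371),interpolation=cv2.INTER_CUBIC)
    cv2.imwrite(name,np.hstack([a,b])[:,:,::-1])
def meas(N=4):
    for k,z in(("handle_grip",177),("carriage_pointer",62),("index_tip",70)):
        for n in("top","side"):
            a=avg(n,k,N)
            P=np.array([sl(atz(n,q[:2],z)) for q in a]) if len(a) else []
            if len(P):print(k,n,np.median(P,0),P.tolist())
    optics.grab_frame("top")
    for d in optics.regions_of("top","carriage")[:1]:
        ys,xs=np.nonzero(d["mask"]);print("carriage",len(xs),sl(atz("top",(xs.mean(),ys.mean()),75)))
    s=r.sense();print(s["time"],np.round(s["tool_pos"],1),np.round(s["force"],1),s["finger_gap"],s["grip_force"])
E
python3 -c "
from h import *
crop('pics/mid.png');meas(2)"
```

```text
handle_grip top [-70.25  -6.  ] [[-69.8, -7.2], [-70.7, -4.8]]
handle_grip side [-64.7  -2.2] [[-64.7, -2.2]]
carriage_pointer top [217.5 -25.7] [[219.0, -26.8], [216.0, -24.6]]
carriage_pointer side [109.2 -27.8] [[215.1, -21.3], [3.3, -34.3]]
index_tip side [212.3 -58.8] [[212.3, -58.8]]
carriage 757 [142.6 -25.7]
14.65 [514.7 -34.7 179.3] [3.7 3.6 5.2] 22.45070171524287 30.002377945929766
```

View pics/mid.png

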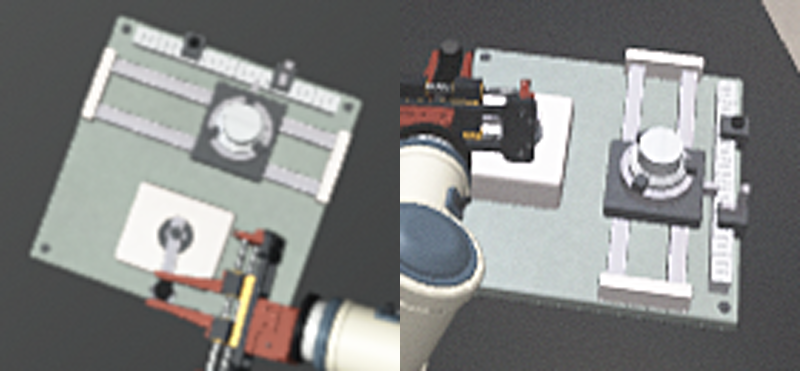

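The view shows the handle at (162,290), still upright with the arm pointing toward the robot. The carriage has moved toward the clamp at (285,75).

```bash
python3 circ.py -3.372 2.0 10; python3 -c "
from h import *
for uv in[(374.75,146.3),(376.2,143.1),(374.5,146.4)]: print(sl(atz('top',uv,70)),sl(atz('top',uv,50)))"
```

```text
[[0.18, 0.53, 0], [0.46, 1.01, 0], [0.84, 1.43, 0], [1.29, 1.76, 0], [1.79, 2.0, 0], [2.33, 2.13, 0], [2.89, 2.16, 0], [3.44, 2.07, 0], [3.97, 1.87, 0], [4.44, 1.57, 0]]
[226.4 -57.2] [231.  -57.8]
[238.5 -58.2] [243.3 -58.8]
[225.8 -56.6] [230.4 -57.1]
```

Emit:
apply_moves:
  xyz:
    - [0.18,0.53,0]
    - [0.46,1.01,0]
    - [0.84,1.43,0]
    - [1.29,1.76,0]
    - [1.79,2.0,0]
    - [2.33,2.13,0]
    - [2.89,2.16,0]
    - [3.44,2.07,0]
    - [3.97,1.87,0]
    - [4.44,1.57,0]
    - [4.44,1.57,0]
  delta_rot:
    - [0,0,0]
    - [0,0,0]
    - [0,0,0]
    - [0,0,0]
    - [0,0,0]
    - [0,0,0]
    - [0,0,0]
    - [0,0,0]
    - [0,0,0]
    - [0,0,0]
    - [0,0,0]
  claw: [15,15,15,15,15,15,15,15,15,15,15]

```text
time: 15.57
tool_pos: [626.7, 4.0, 179.3]
tcp_rot: [[0.095, 0.956, 0.277], [0.311, -0.293, 0.904], [0.946, 0.001, -0.325]]
force: [2.8, 1.9, 5.7]
finger_gap: 22.3
grip_force: 30.0
```

Run:
```python
from h import *
F=[];S=[]
for i in range(4): F.append(optics.grab_frame("top").astype(float));S.append(optics.grab_frame("side").astype(float))
a=np.mean(F,0)[125:175,335:400];b=np.mean(S,0)[205:275,370:415]
a=cv2.resize(a,(455,350),interpolation=cv2.INTER_CUBIC);b=cv2.resize(b,(315,490),interpolation=cv2.INTER_CUBIC)
o=np.zeros((490,770,3));o[:350,:455]=a;o[:,455:]=b
cv2.imwrite("pics/near.png",np.clip(o,0,255)[:,:,::-1]);meas(4)
```

```text
handle_grip top [20.3  70.85] [[21.7, 70.7], [-341.0, 321.3], [18.9, 71.0], [143.8, -356.7]]
handle_grip side [22.7  72.45] [[21.6, 75.4], [23.8, 72.4], [21.4, 72.5], [27.6, 66.1]]
carriage_pointer top [214.15 -40.3 ] [[213.5, -38.2], [214.8, -38.8], [216.0, -47.1], [212.6, -41.8]]
carriage_pointer side [212.7 -37.5] [[209.7, -38.0], [209.1, -37.0], [215.7, -31.3], [217.0, -38.6]]
index_tip top [210.3  -51.25] [[210.9, -43.0], [209.7, -47.8], [207.5, -54.7], [212.2, -56.7]]
index_tip side [217.35 -50.45] [[206.5, -46.9], [215.9, -52.4], [222.6, -48.5], [218.8, -53.7]]
carriage 623 [150.7 -51.5]
18.4667 [626.3   4.1 179.3] [5.1 1.3 4. ] 22.120160637673603 30.022214641794562[ WARN:0@3.868] global loadsave.cpp:1063 imwrite_ Unsupported depth image for selected encoder is fallbacked to CV_8U.
```

View pics/near.png

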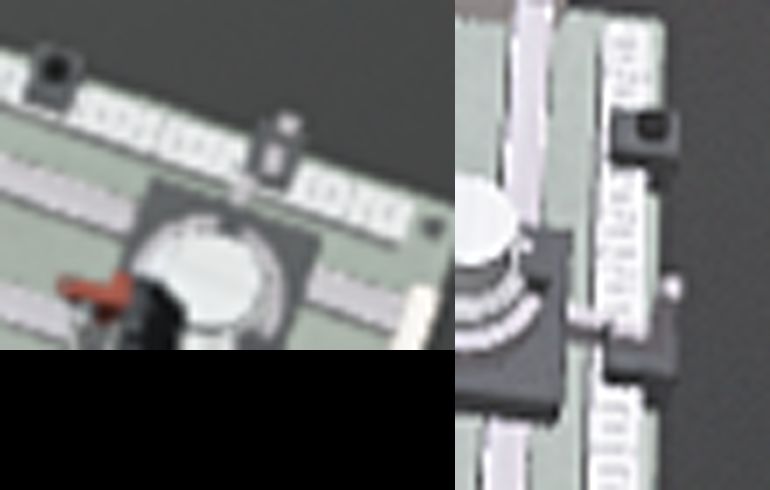

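In the near view the carriage pointer tip is at about (240,188), on the left (top-camera) part. The clamp's blade and bar are at (288,125) to (274,160). About 10 mm is left. I'll measure this more carefully.

Run:
```python
from h import *
N=lambda u,v:(335+u/7,125+v/7)
S=lambda u,v:(370+(u-455)/7,205+v/7)
print("cp top",sl(atz("top",N(240,188),62)),"side",sl(atz("side",S(600,328),62)))
for q in[(288,125),(274,160)]:
    print("ix top",[sl(atz("top",N(*q),z)).tolist() for z in(40,55,70,80)])
print("ix side blade",[sl(atz("side",S(672,288),z)).tolist() for z in(55,70,80)])
print("blade tri",tri(N(288,125),S(672,288)),sl(tri(N(288,125),S(672,288))))
print("cp tri",tri(N(240,188),S(600,328)))
for y in(-40,-48,-57):print(y)
c,s=np.cos(YAW),np.sin(YAW)
for x,y,z in[(210,-47.7,62),(210,-52,70),(210,-57,70),(225,-57,70)]:
    w=[AX[0]+c*x-s*y,AX[1]+s*x+c*y,z]; u=proj("top",w);v=proj("side",w); print(x,y,"top",(u-[335,125])*7,"side",(v-[370,205])*7+[455,0])
L={"carriage_pointer":[],"index_tip":[]}
for i in range(12):
    for n in("top","side"):
        for k,z in(("carriage_pointer",62),("index_tip",70)):
            if n=="side" or k: 
                pass
        optics.grab_frame(n)
        for k,z in(("carriage_pointer",62),("index_tip",70)):
            d=optics.tip_of(n,k)
            if d: L[k].append(sl(atz(n,d[0]["uv"],z)))
for k in L: print(k,np.median(L[k],0),np.std(L[k],0),len(L[k]))
print(r.sense()["time"])
```

```text
cp top [203.7 -46.4] side [209.9 -50.9]
ix top [[246.4, -58.6], [242.8, -58.2], [239.2, -57.7], [236.8, -57.4]]
ix top [[227.4, -58.0], [224.0, -57.5], [220.6, -57.1], [218.3, -56.8]]
ix side blade [[240.3, -20.8], [237.9, -31.7], [236.3, -39.0]]
blade tri [ 780.03927284 -178.18891865  103.9653746 ] [231.8 -56.6]
cp tri [ 761.87282354 -159.74443057   54.16138542]
-40
-48
-57
210 -47.7 top [246.92856042 176.88994753] side [600.52485231 321.69780162]
210 -52 top [256.82886636 176.65876648] side [603.10151133 319.37084704]
210 -57 top [266.53340202 180.10551609] side [602.74132179 329.42490375]
225 -57 top [276.84131125 151.54842562] side [639.52654274 334.25579182]
carriage_pointer [216.35 -41.9 ] [45.7968059  9.9423119] 24
index_tip [212.5 -52.7] [119.51597225  77.70309419] 22
22.0667
```

```bash
python3 circ.py -5.372 1.12 6
```

```text
[[0.38, -0.36, 0], [0.69, -0.78, 0], [0.91, -1.25, 0], [1.05, -1.75, 0], [1.08, -2.27, 0], [1.02, -2.79, 0]]
```

Emit:
apply_moves:
  xyz:
    - [0.38,-0.36,0]
    - [0.69,-0.78,0]
    - [0.91,-1.25,0]
    - [1.05,-1.75,0]
    - [1.08,-2.27,0]
    - [1.02,-2.79,0]
    - [1.02,-2.79,0]
    - [1.02,-2.79,0]
  delta_rot:
    - [0,0,0]
    - [0,0,0]
    - [0,0,0]
    - [0,0,0]
    - [0,0,0]
    - [0,0,0]
    - [0,0,0]
    - [0,0,0]
  claw: [15,15,15,15,15,15,15,15]

```text
time: 22.73
tool_pos: [651.1, -66.6, 179.3]
tcp_rot: [[0.095, 0.956, 0.279], [0.312, -0.295, 0.903], [0.945, 0.001, -0.326]]
force: [0.5, -4.1, 6.2]
finger_gap: 22.2
grip_force: 30.0
```

Run:
```python
from h import *
F=[];S=[];L={"carriage_pointer":[],"index_tip":[]}
for i in range(8):
  for n,B in(("top",F),("side",S)):
    B.append(optics.grab_frame(n).astype(float))
    if i<5:
      for k,z in(("carriage_pointer",62),("index_tip",70)):
        d=optics.tip_of(n,k)
        if d: L[k].append(sl(atz(n,d[0]["uv"],z)))
for k in L: print(k,np.median(L[k],0),len(L[k]))
F=np.mean(F,0);S=np.mean(S,0)
a=cv2.resize(F[125:165,345:395],(450,360),interpolation=cv2.INTER_CUBIC);b=cv2.resize(F[120:220,300:390],(345,383),interpolation=cv2.INTER_CUBIC)
b2=cv2.resize(S[225:260,375:410],(200,200),interpolation=cv2.INTER_CUBIC)
o=np.zeros((590,795,3));o[:360,:450]=a;o[:383,450:]=b;o[390:,:200]=b2
cv2.imwrite("pics/al.png",np.clip(o,0,255).astype(np.uint8)[:,:,::-1])
s=r.sense();print(s["time"],s["tool_pos"],s["force"],np.round(s["joint_pos"],2))
```

```text
carriage_pointer [217.3 -53.6] 9
index_tip [215.8 -50.6] 9
24.5333 [651.10016961 -66.47670346 179.33918328] [ 0.36567029 -3.84058992  6.21769259] [-0.62  0.39  1.4   1.17  1.79 -0.32]
```

View pics/al.png

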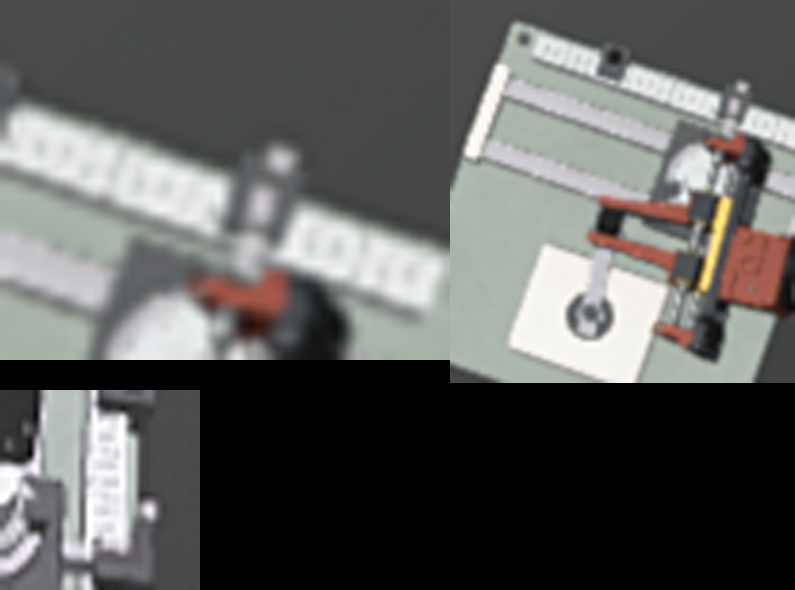

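The pointers now look nearly in line: carriage bar at (248,250), index bar at (263,205), blade at (283,158). The handle is still upright at (605,222).

Run:
```python
from h import *
N=lambda u,v:(345+u/9,125+v/9)
print(sl(atz("top",N(248,250),62)),[sl(atz("top",N(263,205),z)).tolist() for z in(60,70)],sl(atz("top",N(283,158),104)))
h=AX+70*np.array([np.cos(-6.492),np.sin(-6.492)]); print(h)
```

```text
[204.4 -57.9] [[223.2, -57.6], [220.9, -57.3]] [232.4 -57.3]
[653.97941216 -54.51103406]
```

Emit:
apply_moves:
  xyz:
    - [0.03,0.22,0]
    - [0.03,0.22,0]
    - [0.03,0.22,0]
    - [0.03,0.22,0]
    - [0.03,0.22,0]
    - [0.03,0.22,0]
    - [-0.25,-0.7,0.3]
    - [-0.55,-1.7,0.7]
    - [-0.87,-2.7,1.1]
    - [-0.87,-2.7,2.3]
    - [-0.87,-2.7,3.5]
    - [-0.87,-2.7,4]
  delta_rot:
    - [0,0,0]
    - [0,0,0]
    - [0,0,0]
    - [0,0,0]
    - [0,0,0]
    - [0,0,0]
    - [0,0,0]
    - [0,0,0]
    - [0,0,0]
    - [0,0,0]
    - [0,0,0]
    - [0,0,0]
  claw: [15,15,15,50,50,50,50,50,50,50,50,50]

```text
time: 25.53
tool_pos: [629.1, -133.1, 282.2]
tcp_rot: [[0.093, 0.956, 0.279], [0.314, -0.294, 0.903], [0.945, 0.004, -0.327]]
force: [-0.1, 0.2, 1.4]
finger_gap: 50.1
grip_force: 0.0
```

Emit:
apply_moves:
  xyz:
    - [0.3,0.3,0]
    - [0.7,0.7,0]
    - [1.0,1.0,0]
    - [1.3,1.3,0]
    - [1.6,1.6,0]
    - [1.9,1.9,0]
    - [2.2,2.3,0]
    - [2.46,2.8,0]
    - [2.46,3.2,0]
    - [2.46,3.2,0]
    - [2.46,3.2,0]
    - [2.46,3.2,0]
  delta_rot:
    - [-1.3,0.4,0]
    - [-2.6,0.8,0]
    - [-3.9,1.2,0]
    - [-5.2,1.6,0]
    - [-6.5,2,0]
    - [-7.8,2.4,0]
    - [-9.1,2.8,0]
    - [-10.4,3.2,0]
    - [-11.7,3.6,0]
    - [-13,4,0]
    - [-13.6,4.16,0]
    - [-13.6,4.16,0]
  claw: [30,0,0,0,0,0,0,0,0,0,0,0]

```text
time: 26.53
tool_pos: [690.9, -48.7, 277.7]
tcp_rot: [[0.287, 0.958, -0.002], [0.958, -0.287, -0.005], [-0.005, -0.001, -1.0]]
force: [0.7, 1.0, -0.3]
finger_gap: 0.4
grip_force: 0.0
```

Run:
```python
from h import *
L={"carriage_pointer":[],"index_tip":[],"handle_grip":[],"fold_hinge":[]};Z={"carriage_pointer":62,"index_tip":70,"handle_grip":177,"fold_hinge":117}
for i in range(4):
  for n in("top","side"):
    optics.grab_frame(n)
    for k,z in Z.items():
        d=optics.tip_of(n,k)
        if d: L[k].append(sl(atz(n,d[0]["uv"],z)))
for k in L: print(k,np.median(L[k],0) if L[k] else 0,len(L[k]))
crop("pics/rel.png")
s=r.sense();print(s["time"],s["tool_pos"],np.round(s["tcp_rot"],2).tolist(),s["force"])
```

```text
carriage_pointer [215.75 -52.2 ] 8
index_tip [215.2 -52.8] 7
handle_grip [72.65 19.25] 4
fold_hinge [67.7  17.05] 8
28.6333 [690.5343372  -52.13781325 278.87933603] [[0.29, 0.96, -0.0], [0.96, -0.29, -0.0], [-0.0, 0.0, -1.0]] [-0.86245794  0.35958826 -0.89650209]
```

View pics/rel.png

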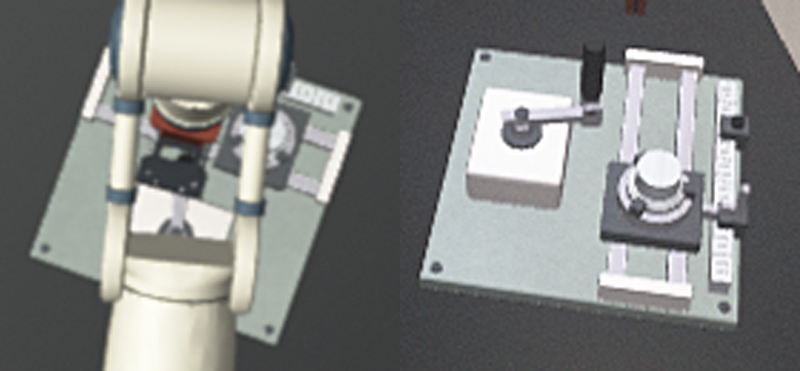

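The side view shows the handle upright at (592,75), the gripper clear of it, and the pointers in line. Next I lower the closed fingers outside the handle and push it down inward.

Run:
```python
import numpy as np
d=np.array([.992,-.126]);H=np.array([654.9,-48.8])
def tcp(ph,s=65,pr=0):
    p=np.radians(ph);a=s*np.sin(p)-11.5*np.cos(p);h=s*np.cos(p)+11.5*np.sin(p)
    return np.r_[H-d*(a-13.5),117+h+25-pr]
p0=tcp(-10);print(p0)
for D in(np.linspace(0,70,11),np.linspace(76,92,4)):
    for q in D: print([round(float(x),2) for x in (tcp(q)-p0)/25])
    p0=tcp(70);print(p0)
```

```text
[690.72352134 -53.35016501 204.0155499 ]
[-0.44, 0.06, 0.12]
[-0.76, 0.1, 0.16]
[-1.08, 0.14, 0.15]
[-1.4, 0.18, 0.11]
[-1.71, 0.22, 0.03]
[-2.0, 0.25, -0.09]
[-2.28, 0.29, -0.24]
[-2.54, 0.32, -0.43]
[-2.78, 0.35, -0.65]
[-2.99, 0.38, -0.89]
[-3.16, 0.4, -1.16]
[611.60238561 -43.30050462 175.03777446]
[-0.12, 0.02, -0.25]
[-0.21, 0.03, -0.47]
[-0.28, 0.04, -0.71]
[-0.33, 0.04, -0.95]
[611.60238561 -43.30050462 175.03777446]
```

Emit:
apply_moves:
  xyz:
    - [0,-0.05,-1]
    - [0,-0.05,-2]
    - [0,-0.05,-3]
    - [0,-0.05,-3]
    - [0,-0.05,-3]
  delta_rot:
    - [0,0,1]
    - [0,0,1.93]
    - [0,0,1.93]
    - [0,0,1.93]
    - [0,0,1.93]
  claw: [0,0,0,0,0]

```text
time: 29.05
tool_pos: [689.7, -53.3, 202.0]
tcp_rot: [[0.129, 0.992, -0.004], [0.992, -0.129, -0.002], [-0.002, -0.003, -1.0]]
force: [-0.7, 0.7, -0.0]
finger_gap: 0.8
grip_force: 0.0
```

Emit:
apply_moves:
  xyz:
    - [-0.44,0.06,0.12]
    - [-0.76,0.1,0.16]
    - [-1.08,0.14,0.15]
    - [-1.4,0.18,0.11]
    - [-1.71,0.22,0.03]
    - [-2.0,0.25,-0.09]
    - [-2.28,0.29,-0.24]
    - [-2.54,0.32,-0.43]
    - [-2.78,0.35,-0.65]
    - [-2.99,0.38,-0.89]
    - [-3.16,0.4,-1.16]
    - [-3.16,0.4,-1.16]
  delta_rot:
    - [0,0,0]
    - [0,0,0]
    - [0,0,0]
    - [0,0,0]
    - [0,0,0]
    - [0,0,0]
    - [0,0,0]
    - [0,0,0]
    - [0,0,0]
    - [0,0,0]
    - [0,0,0]
    - [0,0,0]
  claw: [0,0,0,0,0,0,0,0,0,0,0,0]

```text
time: 30.05
tool_pos: [611.4, -43.3, 176.2]
tcp_rot: [[0.128, 0.992, 0.002], [0.992, -0.128, -0.003], [-0.002, 0.002, -1.0]]
force: [-0.7, 0.1, 0.1]
finger_gap: 0.6
grip_force: 0.5
```

Emit:
apply_moves:
  xyz:
    - [-0.12,0.02,-0.25]
    - [-0.21,0.03,-0.47]
    - [-0.28,0.04,-0.71]
    - [-0.33,0.04,-0.9]
    - [-0.33,0.04,-0.97]
    - [-0.33,0.04,-0.97]
    - [-0.33,0.04,-0.97]
  delta_rot:
    - [0,0,0]
    - [0,0,0]
    - [0,0,0]
    - [0,0,0]
    - [0,0,0]
    - [0,0,0]
    - [0,0,0]
  claw: [0,0,0,0,0,0,0]

```text
time: 30.63
tool_pos: [603.6, -42.4, 152.4]
tcp_rot: [[0.128, 0.992, 0.003], [0.992, -0.128, -0.003], [-0.002, 0.003, -1.0]]
force: [-2.7, 0.3, 8.6]
finger_gap: 0.6
grip_force: 4.4
```

Emit:
apply_moves:
  xyz:
    - [0,0,-0.12]
    - [0,0,-0.12]
    - [0,0,0.5]
    - [0,0,2]
    - [0,0,3.6]
    - [-1.5,3.0,4.5]
    - [-2,4.5,4.5]
    - [-2,6,4.5]
    - [-2,7.5,4.5]
    - [-2,9,4.5]
    - [-2,9,4.5]
  delta_rot:
    - [0,0,0]
    - [0,0,0]
    - [0,0,0]
    - [0,0,0]
    - [0,0,0]
    - [0,0,0]
    - [0,0,0]
    - [0,0,0]
    - [0,0,0]
    - [0,0,0]
    - [0,0,0]
  claw: [0,0,0,0,0,0,0,0,0,0,0]

```text
time: 31.55
tool_pos: [552.4, 185.9, 262.8]
tcp_rot: [[0.126, 0.992, 0.0], [0.992, -0.126, -0.002], [-0.002, 0.0, -1.0]]
force: [-0.1, 0.2, -0.8]
finger_gap: 0.3
grip_force: 0.0
```

Run:
```python
from h import *
Z={"carriage_pointer":62,"index_tip":70,"handle_grip":117,"fold_hinge":117,"handle_grip_up":177}
for n in("top","side"):
  L={k:[] for k in Z}
  for i in range(5):
    optics.grab_frame(n)
    for k in list(Z)[:4]:
        d=optics.tip_of(n,k)
        if d: L[k].append(sl(atz(n,d[0]["uv"],Z[k])))
  for k in L: 
    if L[k]: print(n,k,np.median(L[k],0),np.std(L[k],0),len(L[k]))
  d=optics.regions_of(n,"handle_grip")
  if d:
    ys,xs=np.nonzero(d[0]["mask"]);print("mask",d[0]["score"],len(xs),xs.min(),xs.max(),ys.min(),ys.max())
c,s=np.cos(YAW),np.sin(YAW);u=np.array([np.cos(.25),np.sin(.25)])
for r0 in(56,-18):
  x,y=u*r0; w=[AX[0]+c*x-s*y,AX[1]+s*x+c*y,117]; print("expect",r0,proj("top",w),proj("side",w))
s=r.sense();print(s["time"],s["tool_pos"],s["force"])
```

```text
top carriage_pointer [216.7 -57.6] [2.46738728 8.54601662] 5
top index_tip [215.6 -51.2] [4.30924587 3.90486876] 5
top handle_grip [4.2 5.6] [2.43753974 7.46040213] 5
top fold_hinge [65.5 16.6] [3.94360241 2.38545593] 5
mask 0.67 155 333 340 180 206
side carriage_pointer [214.3 -54.8] [3.5745769  6.61954681] 5
side index_tip [216.8 -54. ] [3.41725036 4.99239422] 5
side handle_grip [15.3  5.6] [4.18349136 4.57847136] 5
side fold_hinge [71.7 17.6] [3.47182949 7.26762685] 5
mask 0.69 201 316 346 213 220
expect 56 [338.25389523 184.70747158] [340.97428645 216.1517044 ]
expect -18 [336.04732965 207.08173257] [315.89553766 217.91151956]
34.15 [553.28194347 182.60692078 263.13754469] [-0.2658671   0.11167296 -0.55133899]
```

Run:
```python
from h import *
F=np.mean([optics.grab_frame("top").astype(np.float32) for _ in range(5)],0).mean(2)
c,s=np.cos(YAW),np.sin(YAW)
ys=np.arange(-82,-31,3.)
print("y",ys.astype(int).tolist())
for z,X in((62,range(196,213,4)),(70,range(212,232,4)),(104,range(226,240,4))):
    for x in X:
        uv=[proj("top",[AX[0]+c*x-s*y,AX[1]+s*x+c*y,z]) for y in ys]
        v=cv2.remap(F,np.float32([[p[0] for p in uv]]),np.float32([[p[1] for p in uv]]),cv2.INTER_CUBIC)[0]
        print(z,x,v.astype(int).tolist())
print(r.sense()["time"])
```

```text
y [-82, -79, -76, -73, -70, -67, -64, -61, -58, -55, -52, -49, -46, -43, -40, -37, -34]
62 196 [130, 123, 123, 134, 131, 123, 132, 140, 142, 136, 128, 128, 129, 126, 114, 111, 127]
62 200 [136, 141, 146, 140, 135, 143, 148, 156, 180, 190, 169, 146, 142, 141, 137, 144, 142]
62 204 [132, 139, 143, 136, 137, 145, 144, 159, 185, 193, 174, 138, 124, 133, 144, 141, 131]
62 208 [211, 216, 212, 214, 218, 191, 160, 175, 196, 195, 180, 148, 130, 160, 204, 206, 202]
62 212 [225, 213, 222, 237, 220, 158, 106, 118, 147, 151, 127, 91, 89, 132, 183, 209, 228]
70 212 [224, 209, 210, 233, 224, 159, 94, 92, 119, 130, 118, 92, 87, 128, 179, 202, 227]
70 216 [227, 219, 208, 228, 225, 160, 98, 101, 145, 164, 147, 106, 97, 145, 204, 214, 226]
70 220 [230, 219, 215, 231, 216, 155, 102, 114, 164, 196, 173, 117, 93, 130, 203, 236, 233]
70 224 [209, 204, 209, 212, 195, 139, 98, 106, 153, 190, 179, 127, 93, 118, 177, 213, 209]
70 228 [132, 133, 135, 137, 132, 109, 96, 103, 128, 150, 145, 116, 93, 99, 121, 134, 130]
104 226 [60, 61, 65, 63, 61, 69, 85, 96, 105, 107, 103, 96, 93, 88, 70, 64, 62]
104 230 [68, 67, 67, 67, 67, 72, 84, 103, 151, 179, 157, 109, 89, 87, 71, 66, 69]
104 234 [68, 68, 68, 69, 68, 66, 66, 101, 160, 180, 165, 110, 73, 67, 68, 68, 69]
104 238 [68, 68, 69, 69, 69, 66, 67, 76, 94, 101, 99, 83, 67, 67, 68, 69, 70]
34.4
```

```bash
python3 -c "
from workcell import r
print(r.close_job())"
```

```text
the job is handed in; nothing more can be done
None
```

I swung the handle out, wound the carriage to the index and folded the handle back flat. The last camera measurement puts the pointers about 1 mm apart along y (limit 4 mm). The gripper is clear and the job was handed in at about 34 s, but no verdict came back.

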